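Mount the swing guide on the cutting board

ROBOT

A 6-joint arm with a two-finger parallel gripper is mounted at the origin on the work surface. World frame = base frame: x ahead of the robot, y to its left, z up, the work surface at z = 0. Lengths are in mm, angles in rad, forces in N, time in s.
With the tool pointing down it reaches from about 250 to 775 mm from the base axis. Payload 8.9 kg.
Tool frame: the origin (TCP) lies at the centre of the arm's flange, where the gripper is bolted on; the fingertips stand 173 mm ahead of it and the grasp point (between the pads) lies 155 mm ahead of it; z points along the fingers, y is the direction in which the jaws open and shut (so a half turn about z gives the same grasp; the last joint's range is limited). The gripper opens to 85 mm and grips with 20 to 120 N. Pads are 22 mm wide; open, the fingers measure 114 mm over their backs; the gripper's body (76 mm by 85 mm) begins 54 mm behind the grasp point. The pads swing forward as they close: fully open they stand 13 mm farther back than shut.
Start: joints at [-1.428, 0.291, -0.153, 1.127, 0, 1.431], TCP at [145.996, -504.291, 404.705] pointing down, gripper open.
Joint ranges: [-2.52, 2.52], [-0.91, 1.74], [-1.3, 1.37], [-1.96, 2.02], [-1.52, 1.47], [-3.14, 3.14]. Speed limits (rad/s): [2.22, 2.22, 2.79, 3.14, 3.14, 3.14].

INTERFACE

Orientations are given as a unit quaternion [w, x, y, z].
In Python, from rig import manip, viewer, workorder gives the robot as it stands. The module is installed in compiled form; this text tells all that it offers.
- The arm moves only by the tool play_rows, never from a script. Its argument "steps" is a list that holds one entry, the list of rows, each a list of 4 numbers: the shift along the world's x, y, z in m, then the turn about the world's z in degrees. A call has 1 to 20 rows; each row shifts and turns the commanded pose from where the row before left it; what a row does not reach is not made up. A row lasts 1/8 s, in which the tool goes at most 62.5 mm and 10.7 degrees, less where a joint would pass 70% of its speed; a pose out of reach is approached as far as the arm can. A call with a gripper value outside its range is refused whole. "grip" is the closure in counts, from 0 (fully open) to 255 (shut), set as the call begins (left out, the last holds). The fingers move at their own pace and stop on an object; "squeeze" is the grip in N (left out, the last holds). Time passes only in rows, so rows that do not move let the fingers close. It gives the time, the measured TCP pose, the force and the opening at its end, in the units of the state.
- manip.sense(): the state, without advancing time (a new reading comes with each control period).
- viewer.get_image(name): name is "scene" or "top" or "wrist"; returns a dict with "frame" (480x640x3 uint8, blue, green, red), "mtx" (3x3 intrinsics, pixels), "R" (3x3) and "t" (3): a world point X has camera coordinates R X + t; the wrist camera has in their place "tool_from_camera" (4x4, takes a point from camera to tool coordinates, whose origin is the TCP and whose axes are the flange's). Camera axes: x right, y down, z forward; pixel columns grow to the right and rows downward; lengths in mm; the calibration is good to about 2 mm. A picture is of the moment at which its call begins: read the wrist's pose just before it. There is no depth.
- workorder.finish_job(): hands the job in, once; it reports no verdict.
The state is a dict: "clock": time; "qpos": joint angles; "dq": joint speeds; "effort": joint torques, N m; "tcp_pos": TCP position; "tool_rot": TCP orientation; "force": force on the tool from outside, world axes, zero at the start; "wrist_torque": the same for the moment, N m; "finger_gap": finger opening in mm.
Only numpy, scipy, OpenCV 4.12 (cv2) and the standard library are available. Lean on these libraries where they do the work, as an engineer would, in place of code of your own. Each camera call takes 0.05 s, during which the arm holds its last target.

TASK

Mount the aluminium cutting guide on the board: drop its hole over the brass pin so that it lies flat, then swing its free end into the jaw until it has clicked past the spring latch and is held between latch and stop. The jaw may be clamped a centimetre or two off its mark, so go by feel and press gently, with no more than about 20 newtons. Leave the other desk things where they are and let go at the end.

Things in the scene. Friction and masses are not known exactly. Their poses are not given: they have to be found in the camera images.
- guide: loose aluminium cutting guide (straightedge), 280 x 30 x 10 mm, 0.26 kg give or take a third, flat on the desk left of the board at the start. Origin: centre of the hole near one end, on the underside; +x runs along the guide to its free end, z up. It has a wooden grip on top and a thinner steel tongue at the free end
- guide_hole (a point): centre of the guide's round hole at the underside (same as the guide's origin): 13 mm wide, through the full 10 mm, 15 mm from the end of the plate; axes as the guide's
- guide_grip (a point): grip point of the guide's wooden grip: the grip is 70 mm long (along the guide), 14 mm wide and reaches from 10 to 35 mm above the guide's underside, its middle 125 mm from the hole centre, near the centre of mass. The point is 28 mm above the underside; axes as the guide's
- guide_push (a point): point inside the guide 195 mm from the hole centre, 5 mm above the underside: a good place to push. The plate's side faces are 15 mm to either side (guide's y) and 10 mm high; at home the guide's +y side faces the robot; axes as the guide's
- guide_tongue (a point): point on the axis of the steel tongue, 250 mm from the hole centre, 4 mm above the underside; the tongue is 30 mm wide, 8 mm thick, underside flush, from 228 mm (end of the 10 mm thick plate) to 265 mm from the hole; axes as the guide's
- board: dark blue cutting board with a pale grid, 230 mm (its x) x 335 mm (its y) x 12 mm, fixed to the desk; origin on the desk surface; it reaches from 115 mm either way in x and 167.5 mm either way in y. At yaw 0 its axes are the world's, so its -x side is the robot's side
- pin (a point): foot of the upright brass pin at board (70, -130) mm, on the board's top surface (12 mm above the desk); the pin is 10 mm thick, 22 mm tall, its top 8 mm tapering to 3 mm. Axes as the board's
- home (a point): where point guide_tongue lies when the guide is home with the jaw at its mark: 250 mm from the pin along the board's +y, 4 mm above the board; axes as the board's. At home the guide's +x points along the board's +y. Fit the guide with its free end turned 30 to 55 degrees to the robot's side, then swing it away from the robot (towards the board's +x)
- jaw_mark (a point): middle of the jaw's mark on the board; axes as the board's. The dark steel jaw covers 236 to 274 mm from the pin, is 31 mm tall (latch knob 42), with the stop face on its far (+x) side and a roof 12 mm over the board; the tongue enters from the robot's side, its point some 50 mm before home. The jaw is clamped up to 17 mm off its mark, either way along x; not measured: feel for it
- latch (a joint): the jaw's spring latch, a brass plunger with sloping front, square back and orange knob: 0 m = down (at rest), about 0.004 while the tongue is under it. Pushing under it takes some 3 to 7 N at the free end. When the tongue is within about 2 mm of the stop face it drops to 0 behind it; it is also 0 before the tongue reaches it. The stop itself does not give
- eraser: white eraser, 45 x 22 x 13 mm, lying on the board's corner next to the robot, on the pin's side; to be left alone
- marker: black marker pen with red cap, 130 mm long, 15 mm thick, on the desk right of the board; to be left alone
- tape: roll of brown paper tape, 72 mm across, 20 mm high, on the desk to the right; to be left alone
- paint_jar: jar of paint with blue cap, 50 mm across, 60 mm tall, on the desk to the right; to be left alone
- glue_pot: yellow glue pot, 44 mm across, 55 mm tall, on the desk to the right; to be left alone
- wood_ruler: plain wooden ruler without a hole, 210 x 28 x 4 mm, on the desk beyond the board; to be left alone

How it is judged (in metres and radians):
On the way:
1. the guide's hole is over the pin and the guide lies flat on the board (horizontal distance between guide and pin below 0.004 m and z of guide in the frame of board below 0.015 m and angle between guide's own z axis and vertical below 0.03 rad), for 0.2 s.
At the end, for the whole second after the job is handed in: the guide lies flat on the board (tilt under 0.03 rad), hole over the pin (within 4 mm), its tongue in the jaw (22 mm before to 20 mm past its marked home, which covers all jaw settings) with the latch dropped behind it (joint latch below 1.5 mm), at rest (all of step 1 and x of guide_tongue in the frame of home between -0.022 and 0.02 m and value of joint latch below 0.0015 m and linear speed of guide below 0.01 m/s); the robot touches nothing.
It fails at once if the guide is pressed on board, pin and jaw together with more than 32 N (a push of about 20 N at its free end) (contact force between guide and board above 32 N).
It fails at once if a bystander is moved by more than 20 mm (distance of any of eraser, marker, tape, paint_jar, glue_pot, wood_ruler from where it was at the start of the episode above 0.02 m).
It also fails if it takes over 70 s, if anything falls off the work surface, if the arm or the gripper's body presses on something with over 40 N, if the wrist force passes 120 N, or if a joint passes its speed limit or range.

## Working session

There is one attempt and no reset: what is moved stays moved. The work goes in short steps, Python scripts to look and compute and a tool call to move; the robot and the scene stay as the last step left them, time stands still between calls to the robot, and variables do not carry over. Pictures are saved under pics/ and viewed, and the job is handed in when it is done.

Besides the shell and the picture viewer there is one more tool, called as name(argument=value, ...) on one line, values as JSON. play_rows: Moves the arm, as the interface text tells. Its arguments: {"type":"object","properties":{"steps":{"type":"array"},"grip":{"type":"number"},"squeeze":{"type":"number"}},"required":["steps"]}

```bash
mkdir -p pics; cat > h.py <<'E'
import numpy as np, cv2
from rig import manip, viewer, workorder
def grab(n,fn):
    s=manip.sense(); d=viewer.get_image(n); cv2.imwrite('pics/'+fn,d['frame']); 
    np.savez('pics/'+fn+'.npz',**{k:np.array(v) for k,v in d.items()},tcp=s['tcp_pos'],rot=s['tool_rot']); return d
def ray(d,px,z):
    K=np.array(d['mtx']);R=np.array(d['R']);t=np.array(d['t']).ravel()
    p=cv2.undistortPoints(np.array(px,float).reshape(-1,1,2),K,None).reshape(-1,2)
    c=-R.T@t; v=np.c_[p,np.ones(len(p))]@R
    return c+v*((z-c[2])/v[:,2])[:,None]
def proj(d,X):
    K=np.array(d['mtx']);R=np.array(d['R']);t=np.array(d['t']).ravel()
    c=np.atleast_2d(X)@R.T+t; q=c@K.T; return q[:,:2]/q[:,2:]
E
python3 - <<'E'
from h import *
print(manip.sense())
for n in('scene','top','wrist'):
    d=grab(n,n+'0.png'); print(n,{k:np.round(v,3).tolist() for k,v in d.items() if k!='frame'})
E
```

```text
{'clock': 0.0, 'qpos': array([-1.42831236e+00,  2.91254115e-01, -1.54097540e-01,  1.12672090e+00,
        7.35050429e-06,  1.43148131e+00]), 'dq': array([-2.02971458e-04, -1.38005394e-03, -1.41695747e-04,  2.06498221e-05,
       -1.50295327e-03, -7.54000509e-04]), 'effort': array([-1.45289991e-04, -5.37150192e+01,  3.31363606e+01,  1.62887969e-02,
       -1.53694800e-04,  1.02876598e-05]), 'tcp_pos': array([ 145.96103578, -504.08184339,  404.15650921]), 'tool_rot': array([-6.38118694e-04,  9.90089876e-01,  1.40433722e-01,  2.66417103e-06]), 'force': array([-0.57845034,  0.47137728,  0.19277527]), 'wrist_torque': array([ 0.01367909, -0.00737479,  0.02004052]), 'finger_gap': 85.36514821555615}
scene {'mtx': [[554.129, 0.0, 314.799], [0.0, 554.129, 239.393], [0.0, 0.0, 1.0]], 'R': [[0.842, 0.54, 0.005], [0.353, -0.543, -0.762], [-0.408, 0.643, -0.648]], 't': [-428.168, -198.213, 1696.664]}
top {'mtx': [[443.161, 0.0, 309.854], [0.0, 443.161, 240.662], [0.0, 0.0, 1.0]], 'R': [[-0.009, -1.0, -0.018], [-0.991, 0.012, -0.132], [0.132, 0.017, -0.991]], 't': [-68.538, 554.604, 957.261]}
wrist {'mtx': [[357.38, 0.0, 319.343], [0.0, 357.38, 242.722], [0.0, 0.0, 1.0]], 'tool_from_camera': [[-0.001, -0.963, -0.27, 67.407], [1.0, -0.001, -0.0, -0.333], [0.0, -0.27, 0.963, 29.148], [0.0, 0.0, 0.0, 1.0]]}
```

View pics/top0.png

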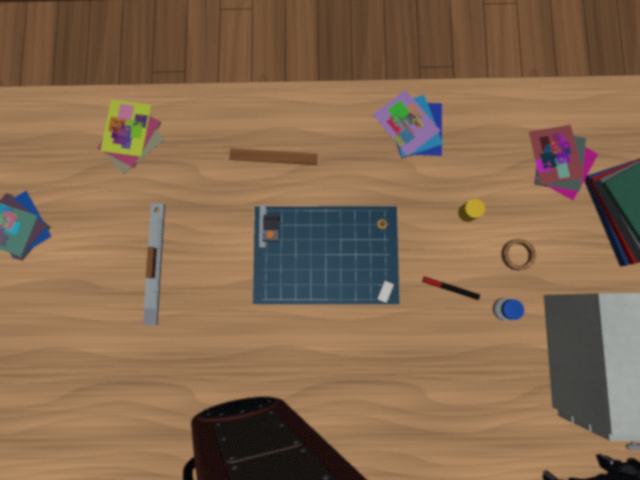

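View pics/scene0.png

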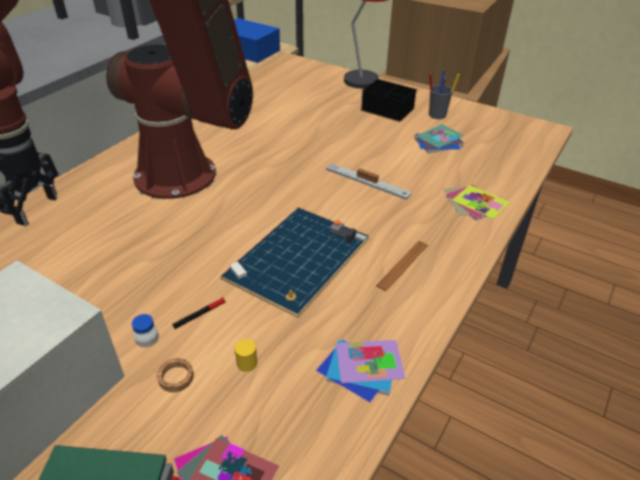

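The top view shows the guide left of the board at about (155, 262). Its hole end is up at (156, 208), its tongue is down at (151, 320), and the wooden grip is at (151, 262). The board spans (253–399, 206–304), with the pin near (382, 224), the jaw near (270, 230), and the eraser at (386, 291).

```bash
python3 - <<'E'
from h import *
f=cv2.imread('pics/top0.png'); d=dict(np.load('pics/top0.png.npz'))
hsv=cv2.cvtColor(f,cv2.COLOR_BGR2HSV)
for p in [(155,240),(151,262),(151,318),(300,260),(382,224),(263,230),(270,235),(200,260)]: print(p,f[p[1],p[0]],hsv[p[1],p[0]])
# board
m=((hsv[...,0]>90)&(hsv[...,0]<115)&(hsv[...,1]>90)&(hsv[...,2]<140)).astype(np.uint8)*255
m[:190]=0;m[320:]=0;m[:,:240]=0;m[:,415:]=0
c=max(cv2.findContours(cv2.morphologyEx(m,cv2.MORPH_CLOSE,np.ones((9,9))),0,2)[0],key=cv2.contourArea)
r=cv2.minAreaRect(c);b=cv2.boxPoints(r);print('board',r); print(ray(d,b,12).round(1))
g=((hsv[...,1]<75)&(hsv[...,2]>90)).astype(np.uint8)*255
g[:190]=0;g[340:]=0;g[:,:130]=0;g[:,180:]=0
c=max(cv2.findContours(cv2.morphologyEx(g,cv2.MORPH_CLOSE,np.ones((25,3))),0,2)[0],key=cv2.contourArea)
r=cv2.minAreaRect(c);b=cv2.boxPoints(r);print('guide',r);print(ray(d,b,10).round(1))
big=[cv2.resize(f[190:340,130:180],None,fx=4,fy=4,interpolation=2),cv2.resize(f[190:340,240:390],None,fx=4,fy=4,interpolation=2)]
cv2.imwrite('pics/z0.png',np.hstack(big))
E
```

```text
(155, 240) [146 141 135] [104  19 146]
(151, 262) [ 41  66 102] [ 12 153 102]
(151, 318) [131 124 121] [111  19 131]
(300, 260) [89 73 49] [102 115  89]
(382, 224) [31 68 89] [ 19 166  89]
(263, 230) [109 103 100] [110  21 109]
(270, 235) [ 47 105 174] [ 14 186 174]
(200, 260) [ 91 127 166] [ 14 115 166]
board ((326.0, 254.5), (95.0, 142.0), 90.0)
[[ 637.6   52.9   12. ]
 [ 633.2 -276.2   12. ]
 [ 415.7 -268.5   12. ]
 [ 418.7   51.3   12. ]]
guide ((153.32054138183594, 263.7354736328125), (15.033211708068848, 122.45118713378906), 3.6214849948883057)
[[371.  307.4  10. ]
 [652.8 300.7  10. ]
 [650.1 265.2  10. ]
 [368.6 273.2  10. ]]
```

View pics/z0.png

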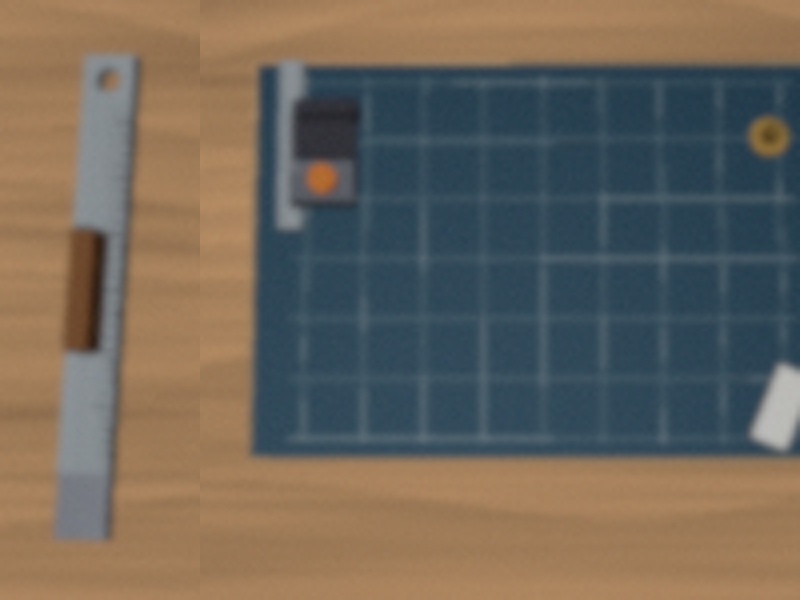

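```bash
python3 - <<'E'
from h import *
d=dict(np.load('pics/top0.png.npz'))
print('hole',ray(d,[(156.75,209.75)],10), 'tongue end mid',ray(d,[(150.4,324.3)],8))
print('grip',ray(d,[(151.2,262.5)],35))
print('pin-foot?',ray(d,[(382,224)],25))
print('board corners',ray(d,[(254.5,206.5),(253,304),(397.5,206.5),(399.5,304)],12))
print('knob',ray(d,[(270.3,234.7)],54)); print('gray bar',ray(d,[(262.5,205.5),(262.5,247)],12))
d=dict(np.load('pics/scene0.png.npz'))
print('grid');f=d['frame']
cv2.imwrite('pics/z1.png',np.hstack([cv2.resize(f[200:320,215:375],None,fx=5,fy=5,interpolation=2)]))
E
```

```text
hole [[634.47795088 283.37497622  10.        ]] tongue end mid [[370.84600687 288.91235671   8.        ]]
grip [[508.75747298 282.23272517  35.        ]]
pin-foot? [[ 591.59734088 -238.47492062   25.        ]]
board corners [[ 638.76272073   54.04395053   12.        ]
 [ 414.24555373   55.82211275   12.        ]
 [ 634.37468981 -277.39538382   12.        ]
 [ 411.22001824 -273.96983276   12.        ]]
knob [[565.78473943  12.55557144  54.        ]]
gray bar [[640.88719265  35.40765876  12.        ]
 [543.67568616  34.93991841  12.        ]]
grid
```

play_rows(steps=[[[0.04, 0.04, 0, 10], [0.04, 0.04, 0, 10], [0.04, 0.04, 0, 10], [0.04, 0.04, 0, 10], [0.04, 0.02, 0, 10], [0.04, 0.02, 0, 10], [0.04, 0.02, 0, 10], [0.04, 0, 0, 10], [0.04, 0, 0, 10], [0.04, 0, 0, 10], [0.0, 0, 0, 10], [0, 0, 0, 0], [0, 0, 0, 0]]], grip=0)

```text
clock: 1.78
tcp_pos: [545.6, -284.3, 404.6]
tool_rot: [-0.0, 0.455, 0.891, 0.0]
force: [0.0, 0.8, 0.3]
finger_gap: 85.5
```

View pics/z1.png

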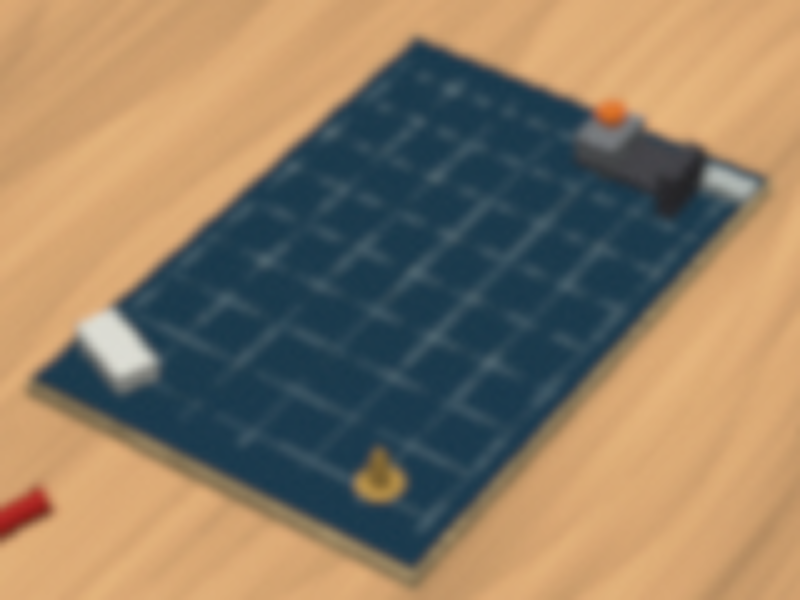

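```bash
cat >> h.py <<'E'
from scipy.spatial.transform import Rotation as Rn
def wcam(fn):
    n=dict(np.load('pics/'+fn+'.npz')); q=n['rot']; Rw=Rn.from_quat([q[1],q[2],q[3],q[0]]).as_matrix()
    T=n['tool_from_camera']; Rc=Rw@T[:3,:3]; c=Rw@T[:3,3]+n['tcp']
    n['R']=Rc.T; n['t']=-Rc.T@c; return n
E
python3 - <<'E'
from h import *
grab('wrist','w1.png'); d=wcam('w1.png'); print(proj(d,[[592,-238,12],[592,-238,34]]))
E
```

```text
[[383.26789761 202.21003169]
 [387.20747962 205.87292921]]
```

View pics/w1.png

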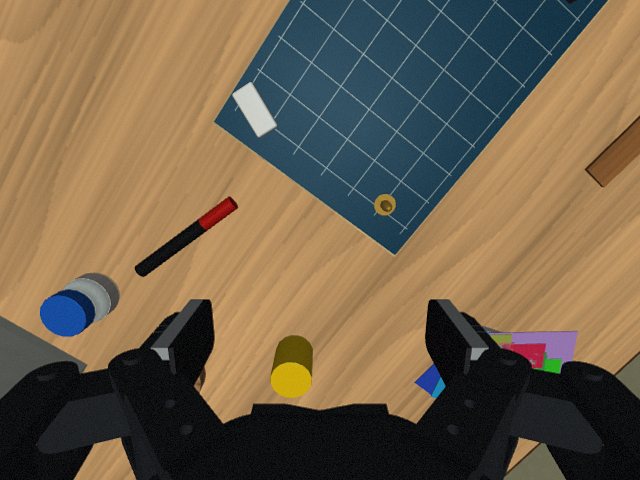

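The sharp wrist view shows the pin's brass disc at (385, 205), the board's near corners at (214, 122) and (395, 254), and the eraser at (254, 110). The top-camera prediction for the pin falls within 2–3 px.

```bash
python3 - <<'E'
from h import *
d=wcam('w1.png'); f=d['frame']; hsv=cv2.cvtColor(f,cv2.COLOR_BGR2HSV)
m=((hsv[...,0]<30)&(hsv[...,1]>120)).astype(np.uint8)*255
r=np.zeros_like(m);r[185:225,365:405]=m[185:225,365:405]
c=max(cv2.findContours(r,0,2)[0],key=cv2.contourArea);e=cv2.fitEllipse(c);print(e,'pin disc',ray(d,[e[0]],12))
# board edges: bottom edge (pin side) and right (far) edge from mask
b=((hsv[...,0]>95)&(hsv[...,0]<112)&(hsv[...,1]>110)).astype(np.uint8)*255
b[:,:200]=0;b[260:]=0
b=cv2.morphologyEx(b,cv2.MORPH_CLOSE,np.ones((11,11)))
c=max(cv2.findContours(b,0,1)[0],key=cv2.contourArea)[:,0].astype(float)
w=ray(d,c,12)
P=[]
far=c[(c[:,0]>420)&(c[:,1]>20)&(c[:,1]<225)&(c[:,0]<630)]
near=c[(c[:,0]>235)&(c[:,0]<385)&(c[:,1]>140)]
for nm,s in(('far',far),('pinside',near)):
    W=ray(d,s,12)[:,:2]; v=cv2.fitLine(W.astype(np.float32),cv2.DIST_HUBER,0,.01,.01).ravel(); print(nm,len(s),v, np.degrees(np.arctan2(v[1],v[0])))
    P.append(v)
A=np.c_[P[0][:2],-P[1][:2]];s=np.linalg.solve(A,P[1][2:]-P[0][2:]);k=P[0][2:]+s[0]*P[0][:2];print('corner',k)
cv2.imwrite('pics/z2.png',cv2.resize(f[180:230,360:410],None,fx=10,fy=10,interpolation=2))
E
```

```text
((384.44964599609375, 204.18533325195312), (19.86620330810547, 20.913219451904297), 60.677330017089844) pin disc [[ 594.2563586  -238.88467167   12.        ]]
far 202 [ 1.2193811e-02  9.9992567e-01  6.3785107e+02 -1.1089700e+02] 89.30132
pinside 143 [ 9.9994206e-01 -1.0763633e-02  5.2968597e+02 -2.7288712e+02] -0.61672264
corner [ 635.8617  -274.03003]
```

View pics/z2.png

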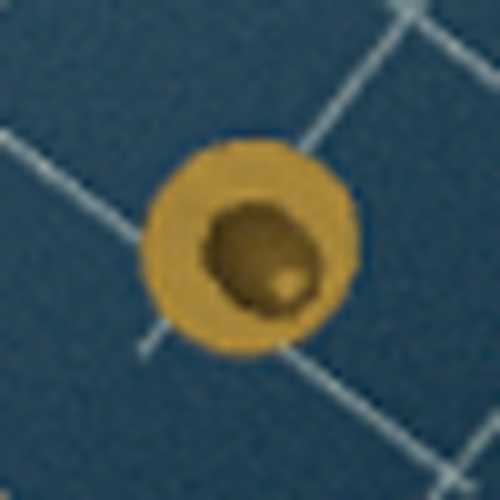

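play_rows(steps=[[[0, 0.05, 0, 0], [0, 0.05, 0, 0], [0, 0.05, 0, 0], [0, 0.05, 0, 0], [0, 0.05, 0, 0], [0, 0.05, 0, 0], [0, 0.04, 0, 10], [0, 0.04, 0, 10], [0, 0.04, 0, 10], [-0.015, 0.04, 0, 10], [-0.02, 0.04, 0, 10], [0, 0.04, 0, 2.5], [0, 0.03, 0, 0], [0, 0, 0, 0], [0, 0, 0, 0]]])

```text
clock: 3.7
tcp_pos: [510.9, 285.0, 404.8]
tool_rot: [-0.0, 0.013, 1.0, -0.0]
force: [0.5, -0.4, -0.1]
finger_gap: 85.3
```

The zoom shows the brass disc centred on the pin foot, with the pin's tip displaced to about (388.8, 208.8). That agrees with the disc centre to about 1 mm, so the pin is at about (594, −239) and the board yaw is about −0.65°.

```bash
python3 - <<'E'
from h import *
d=wcam('w1.png');print('tip',ray(d,[(388.8,208.8)],34))
grab('wrist','w2.png')
E
```

```text
tip [[ 595.03984227 -239.32703513   34.        ]]
```

View pics/w2.png

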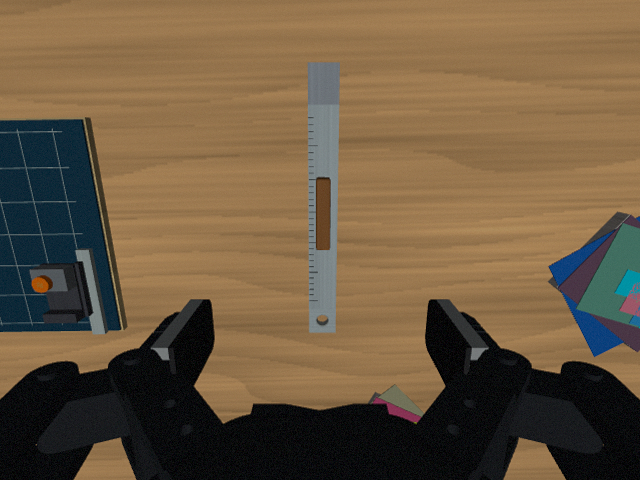

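The guide is in view at columns 308–339: hole at (322, 320), tongue end at (324, 62), and grip at (323, 213). The jaw is at the lower left, around (65, 290), with its knob at (41, 284).

```bash
python3 - <<'E'
from h import *
d=wcam('w2.png'); f=d['frame']; hsv=cv2.cvtColor(f,cv2.COLOR_BGR2HSV)
ms=lambda m:m.astype(np.uint8)*255
g=ms(hsv[...,1]<70);g[:,:300]=0;g[:,348:]=0;g[:50]=0;g[345:]=0
g=cv2.morphologyEx(g,cv2.MORPH_CLOSE,np.ones((25,25)))
c=max(cv2.findContours(g,0,1)[0],key=cv2.contourArea);r=cv2.minAreaRect(c);B=cv2.boxPoints(r);print(r);print(ray(d,B,9).round(1))
# side edges fit
c=c[:,0].astype(float)
for lo,hi in((300,318),(328,346)):
    s=c[(c[:,0]>lo)&(c[:,0]<hi)&(c[:,1]>115)&(c[:,1]<320)]
    v=cv2.fitLine(ray(d,s,10)[:,:2].astype(np.float32),cv2.DIST_HUBER,0,.01,.01).ravel();print(v,np.degrees(np.arctan2(v[1],v[0])))
h=ms((hsv[...,1]>60));h[:312]=0;h[328:]=0;h[:,:312]=0;h[:,331:]=0
c2=max(cv2.findContours(h,0,2)[0],key=cv2.contourArea);e=cv2.fitEllipse(c2);print('hole',e,ray(d,[e[0]],10),ray(d,[e[0]],5))
w=ms((hsv[...,0]<20)&(hsv[...,1]>140)&(hsv[...,2]<160));w[:165]=0;w[260:]=0;w[:,:311]=0;w[:,336:]=0
c3=max(cv2.findContours(w,0,2)[0],key=cv2.contourArea);r=cv2.minAreaRect(c3);print('grip',r,ray(d,[r[0]],33))
k=ms((hsv[...,0]<18)&(hsv[...,1]>200)&(hsv[...,2]>150));k[:,80:]=0
c4=max(cv2.findContours(k,0,2)[0],key=cv2.contourArea);e=cv2.minEnclosingCircle(c4);print('knob',e,ray(d,[e[0]],54))
print('far end of jaw',ray(d,[(45,319),(86,318)],43))
E
```

```text
((323.5, 197.0), (270.0, 31.0), 90.0)
[[369.  278.1   9. ]
 [369.8 307.    9. ]
 [651.3 303.9   9. ]
 [650.3 268.4   9. ]]
[ 9.9963063e-01 -2.7176816e-02  5.2315173e+02  2.7333920e+02] -1.5573086
[ 9.9957436e-01 -2.9173391e-02  5.2015326e+02  3.0276605e+02] -1.6717492
hole ((322.1684875488281, 318.0874938964844), (6.147215366363525, 10.109390258789062), 86.05394744873047) [[632.62685436 285.05025317  10.        ]] [[635.24222744 285.02680848   5.        ]]
grip ((322.4999694824219, 213.49996948242188), (70.99998474121094, 12.999998092651367), 90.0) [[508.2073006  288.13908558  33.        ]]
knob ((39.19565200805664, 285.1956481933594), 8.329623222351074) [[567.43007935  12.51605656  54.        ]]
far end of jaw [[6.09041063e+02 2.16751111e-01 4.30000000e+01]
 [6.08999759e+02 4.25976112e+01 4.30000000e+01]]
```

play_rows(steps=[[[-0.001, 0.0033, -0.03, 0], [0, 0, -0.05, 0], [0, 0, -0.05, 0], [0, 0, -0.04, 0], [0, 0, -0.03, 0], [0, 0, -0.019, 0], [0, 0, 0, 0], [0, 0, 0, 0]]], grip=0)

```text
clock: 4.75
tcp_pos: [510.6, 288.6, 186.7]
tool_rot: [0.001, 0.012, 1.0, 0.0]
force: [0.1, -0.8, -0.4]
finger_gap: 85.4
```

play_rows(steps=[[[0, 0, 0, 0], [0, 0, 0, 0], [0, 0, 0, 0], [0, 0, 0, 0], [0, 0, 0, 0], [0, 0, 0, 0], [0, 0, 0, 0], [0, 0, 0, 0]]], grip=255, squeeze=45)

```text
clock: 5.75
tcp_pos: [510.1, 289.0, 185.9]
tool_rot: [0.0, 0.012, 1.0, 0.0]
force: [-1.0, -1.4, 4.7]
finger_gap: 12.9
```

```bash
python3 - <<'E'
from h import *
s=manip.sense();print(s['clock'],s['force'],s['finger_gap'],s['tcp_pos'])
grab('wrist','w3.png')
E
```

```text
5.75 [-1.04542013 -1.41216215  4.70080166] 12.913493408928241 [510.05147869 289.04601698 185.92722139]
```

View pics/w3.png

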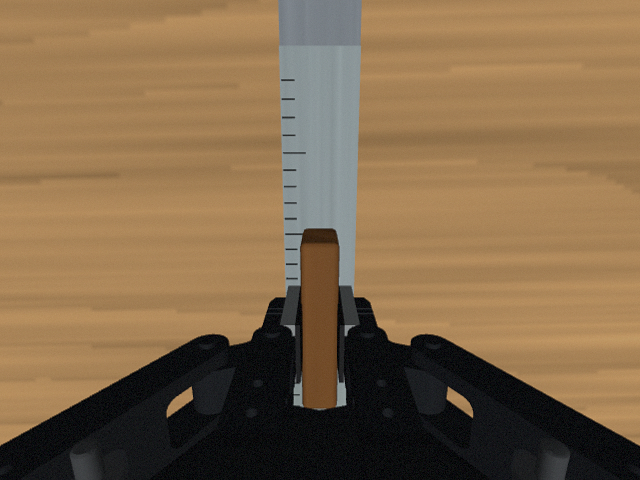

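The fingers hold the grip (gap 12.9 mm). The tongue/plate boundary is at row 45, columns 279–360.

```bash
python3 - <<'E'
from h import *
d=wcam('w3.png')
p=ray(d,[(279.5,45),(360,45)],10);print(p, p.mean(0)+228*np.array([np.cos(np.radians(-1.6)),np.sin(np.radians(-1.6)),0]))
E
```

```text
[[405.688691   276.90159417  10.        ]
 [406.40864903 306.60812027  10.        ]] [633.95977625 285.38872359  10.        ]
```

play_rows(steps=[[[0, 0, 0.01, 0], [0, 0, 0.02, 0], [0, 0, 0.03, 0], [0, 0, 0.03, 0], [0, 0, 0.02, 0], [0, 0, 0.01, 0], [0, 0, 0, 0], [0, 0, 0, 0], [0, 0, 0, 0]]])

```text
clock: 6.92
tcp_pos: [509.7, 288.9, 304.7]
tool_rot: [-0.001, 0.012, 1.0, -0.0]
force: [0.7, -0.2, -2.7]
finger_gap: 13.7
```

```bash
python3 - <<'E'
from h import *
s=manip.sense();print(s['clock'],s['force'],s['finger_gap'],s['tcp_pos'],s['wrist_torque'])
grab('wrist','w4.png');grab('scene','s4.png');grab('top','t4.png')
a=cv2.imread('pics/s4.png')[90:240,280:440];cv2.imwrite('pics/z4.png',np.hstack([cv2.resize(a,None,fx=4,fy=4,interpolation=2)]))
E
```

```text
6.925 [ 0.74718903 -0.2372706  -2.72066821] 13.670067305575731 [509.69194437 288.87472664 304.74395556] [-0.00130947  0.00691084 -0.00885941]
```

View pics/w4.png

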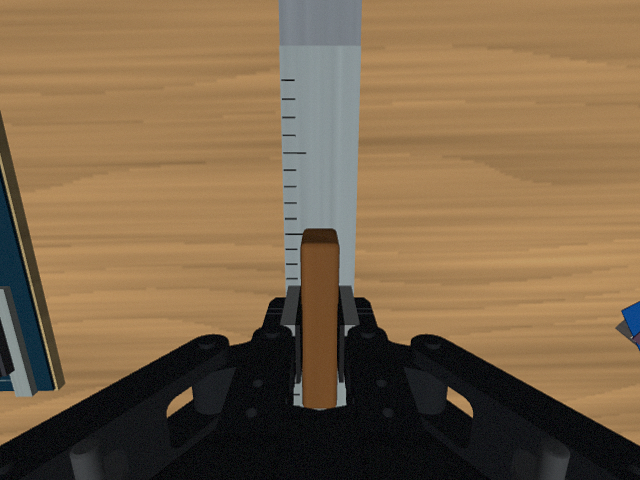

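View pics/z4.png

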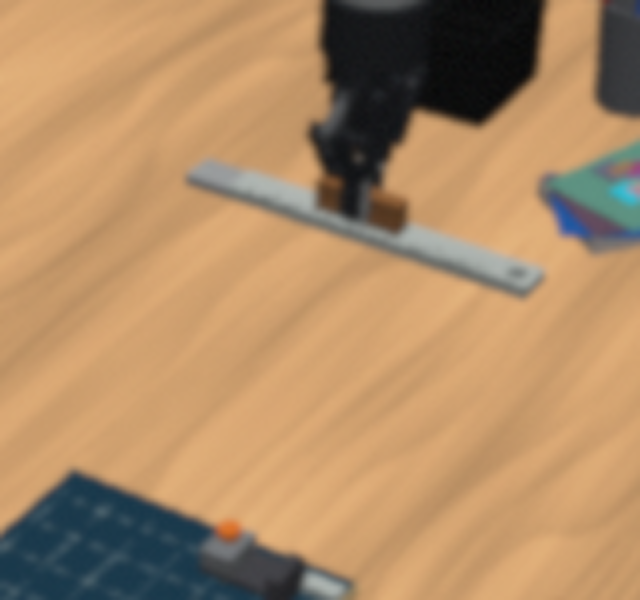

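The guide is held level and the wrist view hasn't changed after the lift. Next I'll carry it to above the pin.

play_rows(steps=[[[0, -0.02, 0, 0], [0, -0.03, 0, -5], [0, -0.03, 0, -5], [0, -0.03, 0, -5], [0, -0.03, 0, -5], [0, -0.03, 0, -5], [0, -0.03, 0, -5], [0, -0.03, 0, -5], [0, -0.03, 0, -5], [0, -0.03, 0, -5], [0, -0.03, 0, -3.5], [0, -0.03, 0, 0], [0, -0.03, 0, 0], [0.005, -0.03, 0, 0], [0, -0.03, 0, 0], [0, -0.02, 0, 0], [0, -0.002, 0, 0], [0, 0, 0, 0], [0, 0, 0, 0]]])

```text
clock: 9.45
tcp_pos: [514.9, -172.2, 305.7]
tool_rot: [-0.0, 0.421, 0.907, 0.0]
force: [0.1, 0.2, -2.5]
finger_gap: 13.1
```

play_rows(steps=[[[0, 0, -0.01, 0], [0, 0, -0.02, 0], [0, 0, -0.02, 0], [0, 0, -0.01, 0], [0, 0, 0, 0], [0, 0, 0, 0], [0, 0, 0, 0]]])

```text
clock: 10.32
tcp_pos: [515.3, -173.1, 246.4]
tool_rot: [0.001, 0.421, 0.907, -0.0]
force: [0.5, -0.0, -2.4]
finger_gap: 13.1
```

```bash
python3 - <<'E'
from h import *
s=manip.sense();print(s['clock'],s['force'],s['finger_gap'],s['tcp_pos'],s['tool_rot'])
grab('scene','s5.png');grab('top','t5.png');grab('wrist','w5.png')
a=cv2.imread('pics/s5.png')[200:320,215:375];b=cv2.imread('pics/t5.png')[190:310,250:410]
cv2.imwrite('pics/z5.png',np.vstack([cv2.resize(a,None,fx=4,fy=4,interpolation=2)])); cv2.imwrite('pics/z6.png',cv2.resize(b,None,fx=4,fy=4,interpolation=2))
E
```

```text
10.325 [ 4.81131653e-01 -2.58471911e-04 -2.39233958e+00] 13.095015081948493 [ 515.30387719 -173.10887051  246.38169202] [ 6.17417309e-04  4.21443991e-01  9.06854223e-01 -9.26185953e-06]
```

View pics/z5.png

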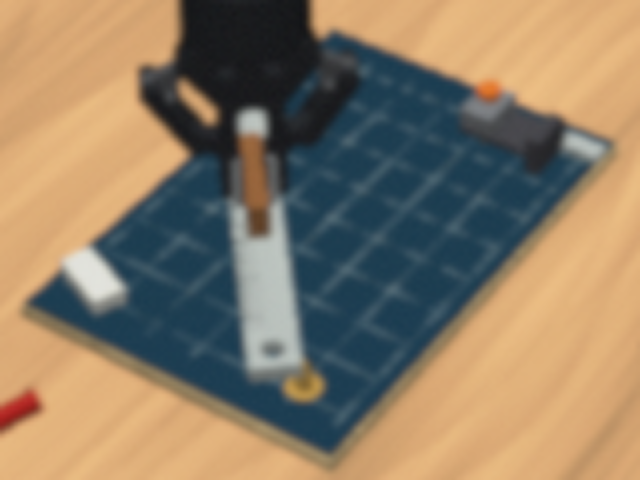

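View pics/z6.png

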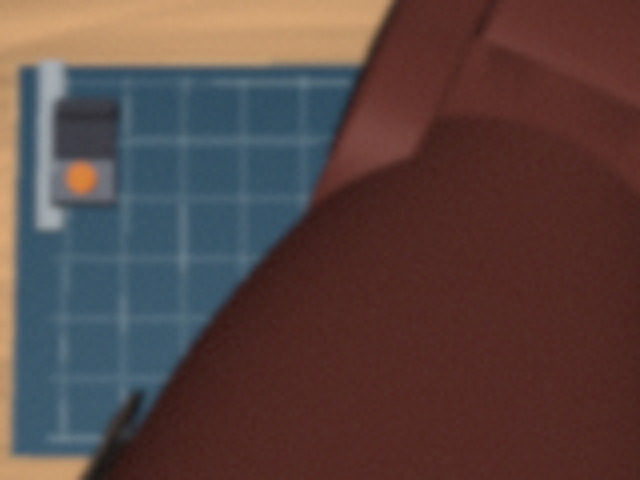

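View pics/w5.png

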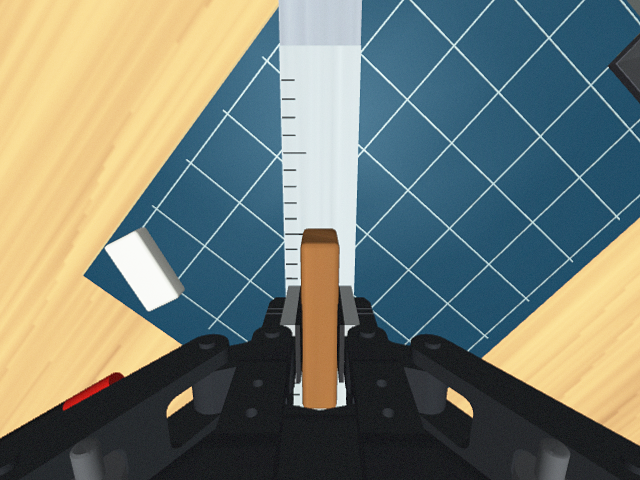

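My row sum overshot y by about 30 mm. The scene view shows the hole at crop (272, 349), left of the pin at (303, 383), and the wrist view shows the hold unchanged. Correcting that now.

play_rows(steps=[[[0, 0.01, 0, 0], [0, 0.01, 0, 0], [0, 0.0095, 0, 0], [0, 0, 0, 0], [0, 0, 0, 0], [0, 0, 0, 0]]])

```text
clock: 11.22
tcp_pos: [515.0, -143.7, 245.7]
tool_rot: [0.0, 0.422, 0.907, -0.0]
force: [-1.1, 0.2, -2.6]
finger_gap: 13.3
```

```bash
python3 - <<'E'
from h import *
s=manip.sense();print(s['clock'],s['force'],s['finger_gap'],s['tcp_pos'],s['tool_rot'])
d=grab('scene','s6.png')
p=s['tcp_pos']
yaw=np.degrees(2*np.arctan2(s['tool_rot'][2],s['tool_rot'][1]));print('tool yaw',yaw)
off=np.array([124.3,-3.7]);yaw0=np.degrees(2*np.arctan2(1.0,.012))
a=np.radians(yaw-178.6);o=np.array([off[0]*np.cos(a)-off[1]*np.sin(a),off[0]*np.sin(a)+off[1]*np.cos(a)])
hp=p[:2]+o;zu=p[2]-185.9;print('hole est',hp,'under z',zu)
print('pix hole top pred',proj(d,[[*hp,zu+10]]),'pin disc pred',proj(d,[[594.5,-239.1,12]]))
x0,y0=260,255;c=d['frame'][y0:y0+60,x0:x0+60];cv2.imwrite('pics/z7.png',cv2.resize(c,None,fx=10,fy=10,interpolation=2));print(x0,y0)
f=cv2.imread('pics/s0x.png') if 0 else dict(np.load('pics/scene0.png.npz'))['frame']
cv2.imwrite('pics/z8.png',cv2.resize(f[y0:y0+60,x0:x0+60],None,fx=10,fy=10,interpolation=2))
E
```

```text
11.225 [-1.05592117  0.1742018  -2.64792448] 13.276347012870978 [ 515.0488085  -143.74572441  245.71279033] [ 7.80343946e-05  4.21586616e-01  9.06788132e-01 -5.43069707e-05]
tool yaw 130.1304042632426
hole est [ 594.6920355  -239.25036509] under z 59.81279032885902
pix hole top pred [[289.94975282 278.48897385]] pin disc pred [[290.51137909 296.16593632]]
260 255
```

View pics/z7.png

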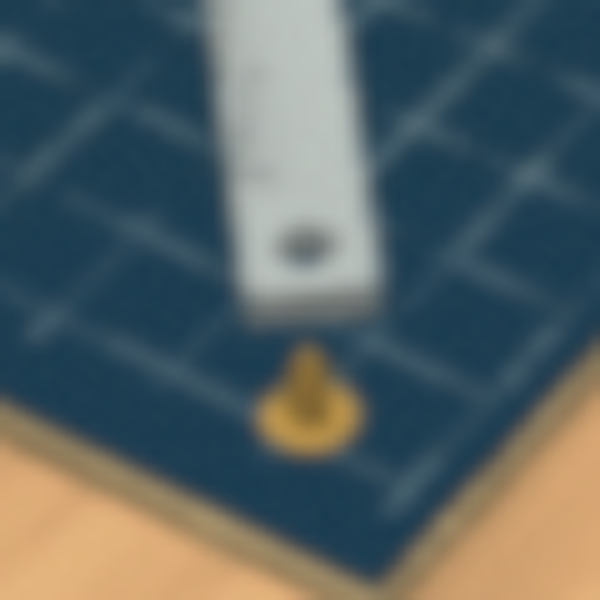

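View pics/z8.png

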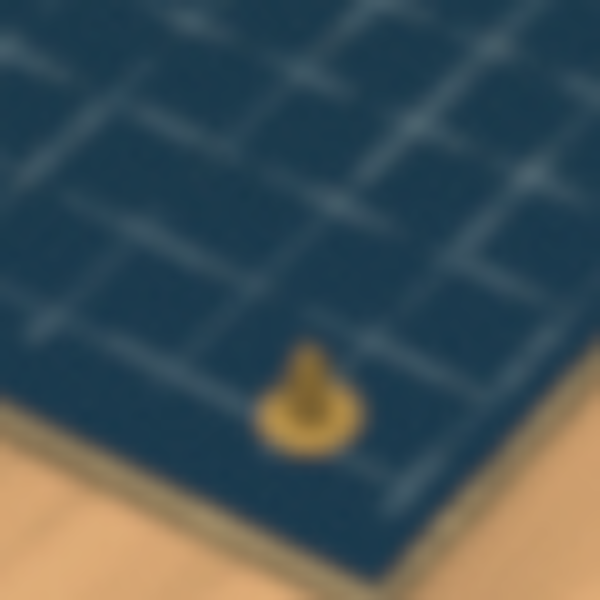

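The scene zoom shows the hole at (290.6, 279.3), directly above the pin disc at (291.0, 296.1). The residual from prediction is about 0.9 px, under 3 mm and inside the tapered tip's play. I'll make a 1 mm correction and lower gradually.

play_rows(steps=[[[-0.0007, 0.001, -0.01, 0], [0, 0, -0.01, 0], [0, 0, -0.006, 0], [0, 0, -0.003, 0], [0, 0, -0.003, 0], [0, 0, 0, 0], [0, 0, 0, 0]]])

```text
clock: 12.15
tcp_pos: [514.4, -142.5, 213.9]
tool_rot: [0.0, 0.421, 0.907, 0.0]
force: [-0.1, 1.0, -2.7]
finger_gap: 13.2
```

```bash
python3 - <<'E'
from h import *
s=manip.sense();print(s['clock'],s['force'],s['wrist_torque'],s['tcp_pos'])
d=grab('scene','s7.png')
x0,y0=260,255;c=d['frame'][y0:y0+60,x0:x0+60];cv2.imwrite('pics/z9.png',cv2.resize(c,None,fx=10,fy=10,interpolation=2))
E
```

```text
12.15 [-0.05246621  0.99633723 -2.69654772] [-0.0251933   0.03241283  0.00472539] [ 514.39815961 -142.51847912  213.90068946]
```

View pics/z9.png

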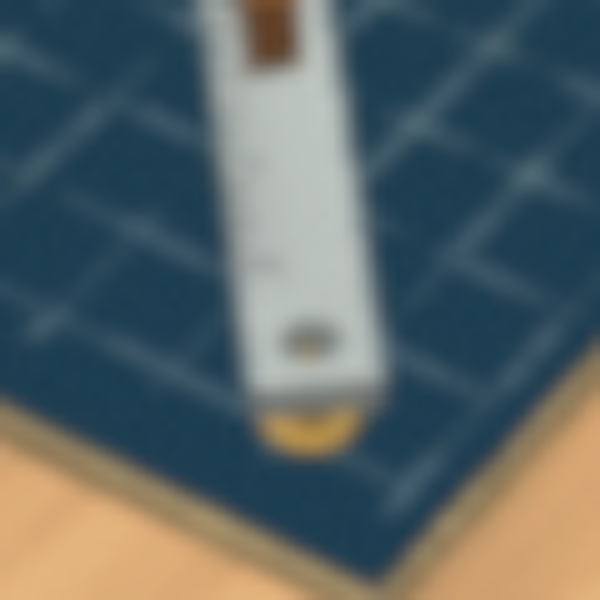

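The hole is now around the pin tip: brass is visible inside the hole at crop (310, 350), and there is no lateral force. Lowering further.

play_rows(steps=[[[-0.0004, 0.0006, -0.003, 0], [0, 0, -0.003, 0], [0, 0, 0, 0], [0, 0, 0, 0]]])

```text
clock: 12.7
tcp_pos: [513.9, -141.9, 207.7]
tool_rot: [-0.0, 0.421, 0.907, 0.0]
force: [-0.5, 0.2, -2.9]
finger_gap: 13.0
```

play_rows(steps=[[[0, 0, -0.003, 0], [0, 0, 0, 0], [0, 0, 0, 0]]])

```text
clock: 13.08
tcp_pos: [513.9, -141.9, 204.7]
tool_rot: [-0.0, 0.421, 0.907, 0.0]
force: [-0.7, -0.1, -3.7]
finger_gap: 13.4
```

play_rows(steps=[[[0, 0, -0.003, 0], [0, 0, 0, 0], [0, 0, 0, 0]]])

```text
clock: 13.45
tcp_pos: [513.9, -141.9, 201.7]
tool_rot: [-0.0, 0.421, 0.907, -0.0]
force: [-0.4, -0.3, -2.3]
finger_gap: 13.3
```

play_rows(steps=[[[0, 0, -0.002, 0], [0, 0, 0, 0], [0, 0, 0, 0]]])

```text
clock: 13.82
tcp_pos: [513.9, -141.9, 199.7]
tool_rot: [0.0, 0.421, 0.907, -0.0]
force: [0.4, -0.2, -2.8]
finger_gap: 13.1
```

play_rows(steps=[[[0, 0, -0.001, 0], [0, 0, 0, 0], [0, 0, 0, 0]]])

```text
clock: 14.2
tcp_pos: [513.9, -141.9, 198.7]
tool_rot: [0.0, 0.421, 0.907, -0.0]
force: [0.8, 0.2, -2.6]
finger_gap: 13.4
```

```bash
python3 - <<'E'
from h import *
s=manip.sense();print(s['clock'],s['force'],s['wrist_torque'],s['tcp_pos'])
d=grab('scene','s8.png')
x0,y0=240,235;c=d['frame'][y0:y0+80,x0:x0+80];cv2.imwrite('pics/z10.png',cv2.resize(c,None,fx=7,fy=7,interpolation=2))
E
```

```text
14.2 [ 0.82504585  0.24493751 -2.63813844] [0.01668956 0.07303856 0.01988149] [ 513.90854198 -141.88279154  198.70567486]
```

View pics/z10.png

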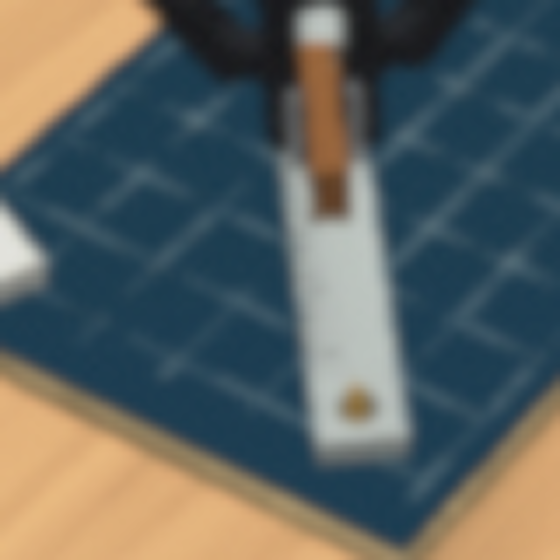

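The pin's brass tip is sticking up through the hole at crop (357, 400), and the underside is at about 12.8 mm. I'll take the last fraction in half-millimetre steps.

play_rows(steps=[[[0, 0, -0.0005, 0], [0, 0, 0, 0], [0, 0, 0, 0]]])

```text
clock: 14.62
tcp_pos: [513.9, -141.9, 198.2]
tool_rot: [0.0, 0.421, 0.907, -0.0]
force: [-0.2, 0.7, -2.8]
finger_gap: 13.1
```

play_rows(steps=[[[0, 0, -0.0005, 0], [0, 0, 0, 0], [0, 0, 0, 0]]])

```text
clock: 15.0
tcp_pos: [513.9, -141.9, 197.9]
tool_rot: [0.0, 0.421, 0.907, -0.0]
force: [-2.8, 0.3, 3.7]
finger_gap: 13.1
```

Contact felt (Fz went from −2.8 to +3.7). Releasing.

play_rows(steps=[[[0, 0, 0, 0], [0, 0, 0, 0], [0, 0, 0, 0], [0, 0, 0, 0], [0, 0, 0, 0]]], grip=0)

```text
clock: 15.62
tcp_pos: [513.9, -141.9, 197.7]
tool_rot: [0.0, 0.421, 0.907, 0.0]
force: [0.3, -0.4, 0.4]
finger_gap: 85.1
```

play_rows(steps=[[[0, 0, 0.02, 0], [0, 0, 0.04, 0], [0, 0, 0.05, 0], [0, 0, 0.04, 0], [0, 0, 0, 0], [0, 0, 0, 0]]])

```text
clock: 16.38
tcp_pos: [513.7, -141.8, 347.2]
tool_rot: [-0.0, 0.421, 0.907, -0.0]
force: [-0.3, 0.1, -0.7]
finger_gap: 85.1
```

```bash
python3 - <<'E'
from h import *
s=manip.sense();print(s['clock'],s['force'],s['wrist_torque'],s['tcp_pos'])
d=grab('scene','s9.png');grab('wrist','w9.png')
x0,y0=215,195;c=d['frame'][y0:y0+120,x0:x0+160];cv2.imwrite('pics/z11.png',cv2.resize(c,None,fx=5,fy=5,interpolation=2))
E
```

```text
16.375 [-0.29434896  0.14658807 -0.71210059] [-0.00054418 -0.03067334  0.01601867] [ 513.65549842 -141.7717156   347.16132756]
```

View pics/z11.png

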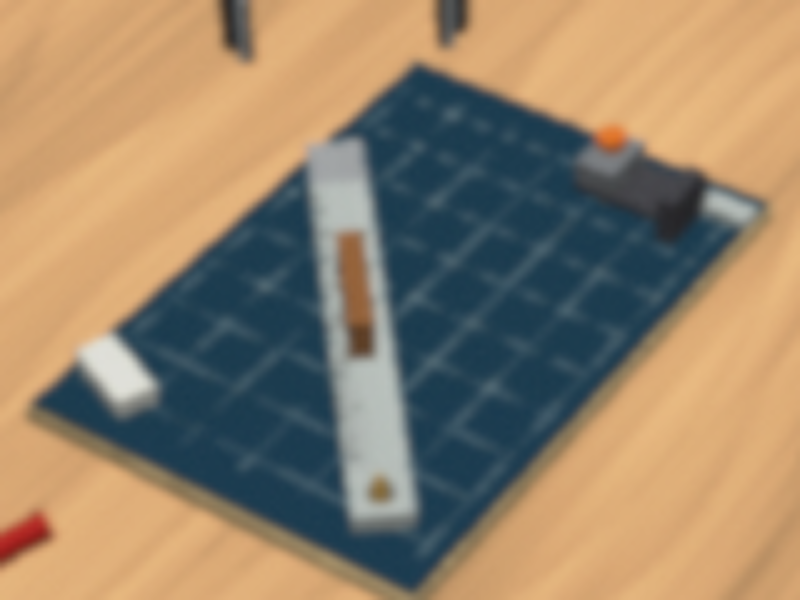

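View pics/w9.png

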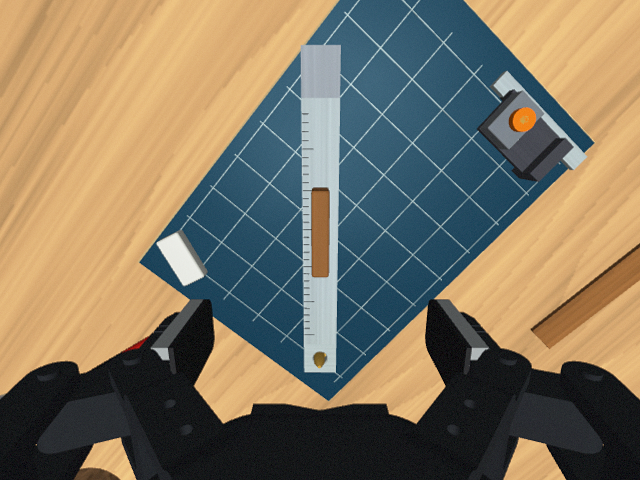

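The guide lies on the board with the pin through its hole: brass tip at (319, 359) in the wrist view, tongue end at (321, 45). The jaw is at about (525, 135) with its knob at (523, 120). Next I'll close the fingers and move to the robot's side of the guide.

play_rows(steps=[[[-0.03, 0.01, 0, 0], [-0.03, 0.01, 0, 0], [-0.0165, 0.0055, 0, 0], [0, 0, -0.03, 0], [0, 0, -0.05, 0], [0, 0, -0.04, 0], [0, 0, -0.025, 0], [0, 0, -0.01, 0], [0, 0, -0.003, 0], [0, 0, 0, 0], [0, 0, 0, 0]]], grip=255)

```text
clock: 17.85
tcp_pos: [437.8, -116.6, 190.5]
tool_rot: [0.001, 0.421, 0.907, -0.0]
force: [0.3, 1.1, 0.0]
finger_gap: 0.1
```

```bash
python3 - <<'E'
from h import *
s=manip.sense();print(s['clock'],s['force'],s['tcp_pos'],s['finger_gap'])
d=grab('scene','s10.png');grab('wrist','w10.png')
d9=wcam('w9.png')
a=ray(d9,[(321,45),(320,98)],18);print('axis yaw',np.degrees(np.arctan2(*(a[0]-a[1])[[1,0]])), 'tip',a[0], 'from pin', np.degrees(np.arctan2(a[0][1]+239.1,a[0][0]-594.5)))
print('knob',ray(d9,[(523,120)],54))
x0,y0=215,195;c=d['frame'][y0:y0+120,x0:x0+160];cv2.imwrite('pics/z12.png',cv2.resize(c,None,fx=5,fy=5,interpolation=2))
E
```

```text
17.85 [0.30315595 1.13062846 0.00423069] [ 437.80540352 -116.55817363  190.47041194] 0.06455672101186412
axis yaw 128.96978759375932 tip [423.32267423 -34.12543336  18.        ] from pin 129.86576187553058
knob [[567.10167757  14.1424082   54.        ]]
```

View pics/z12.png

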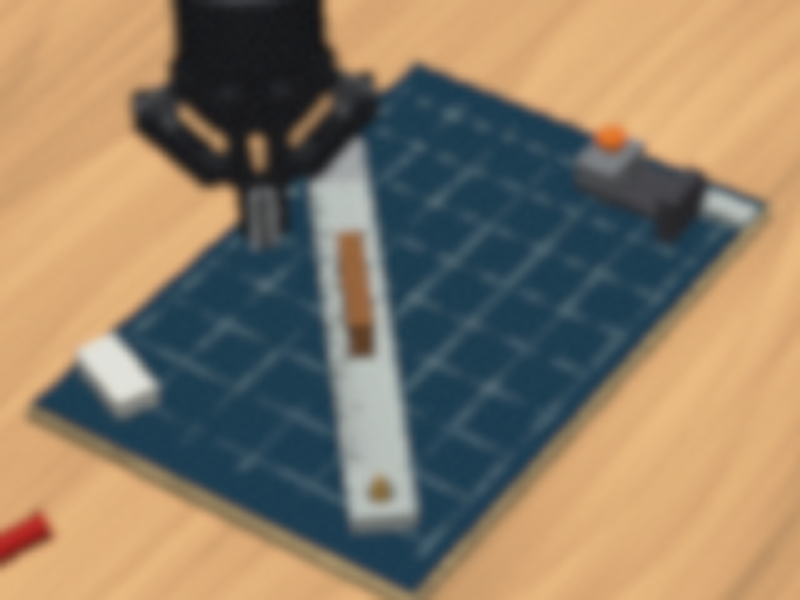

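View pics/w10.png

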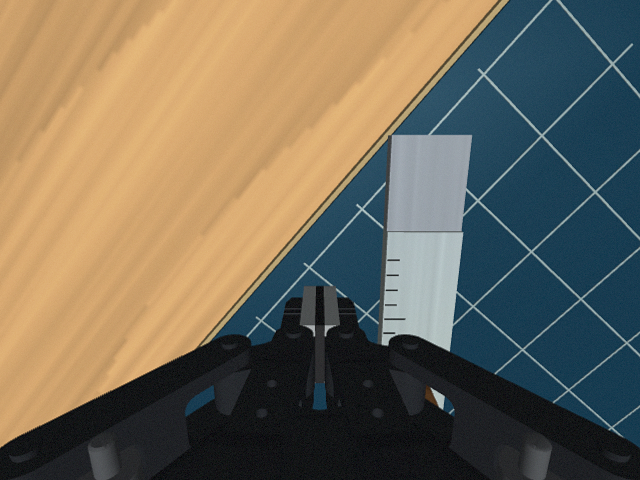

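The fingers are closed on the robot's side of the guide, about 20 mm short of touching it. In the wrist view the fingers are at column 320 and the guide's edge is at column 382. Now for the arc numbers.

```bash
cat >> h.py <<'E'
PIN=np.array([594.5,-239.1])
def arc(th,d,r=195):
    a=np.radians(th);u=np.array([np.cos(a),np.sin(a)]);n=np.array([-u[1],u[0]])
    return PIN+r*u+d*n
E
python3 - <<'E'
from h import *
s=manip.sense();p=s['tcp_pos'][:2]
for th in [130,130,128,125,122,119,116,113,110,108]:
    d=33 if th==130 and abs(p[0]-437.8)<.5 else 25
    q=arc(th,d);print(th,d,((q-p)/1000).round(4).tolist());p=q
E
```

```text
130 33 [0.0062, 0.0056]
130 25 [0.0061, 0.0051]
128 25 [0.0047, 0.005]
125 25 [0.0074, 0.0071]
122 25 [0.0078, 0.0067]
119 25 [0.0081, 0.0063]
116 25 [0.0085, 0.0059]
113 25 [0.0087, 0.0054]
110 25 [0.009, 0.005]
108 25 [0.0062, 0.003]
```

play_rows(steps=[[[0.0062, 0.0056, -0.002, 0], [0.0061, 0.0051, 0, 0], [0, 0, 0, 0], [0.0047, 0.005, 0, -2], [0, 0, 0, 0]]])

```text
clock: 18.58
tcp_pos: [454.5, -100.5, 187.6]
tool_rot: [-0.0, 0.437, 0.9, 0.0]
force: [-0.0, -0.0, -0.7]
finger_gap: 0.3
```

play_rows(steps=[[[0.0074, 0.0071, 0, -3], [0.0078, 0.0067, 0, -3], [0.0081, 0.0063, 0, -3], [0, 0, 0, 0]]])

```text
clock: 19.08
tcp_pos: [477.9, -80.5, 187.7]
tool_rot: [0.0, 0.506, 0.863, 0.0]
force: [0.1, 0.4, -0.7]
finger_gap: -0.0
```

```bash
python3 - <<'E'
from h import *
s=manip.sense();print(s['clock'],s['force'],s['tcp_pos'],s['finger_gap'])
d=grab('scene','s11.png');grab('wrist','w11.png')
x0,y0=215,195;c=d['frame'][y0:y0+120,x0:x0+160];cv2.imwrite('pics/z13.png',cv2.resize(c,None,fx=5,fy=5,interpolation=2))
E
```

```text
19.075 [ 0.06325272  0.38526293 -0.73465009] [477.91580092 -80.47354933 187.6829876 ] -0.04174043119183237
```

View pics/w11.png

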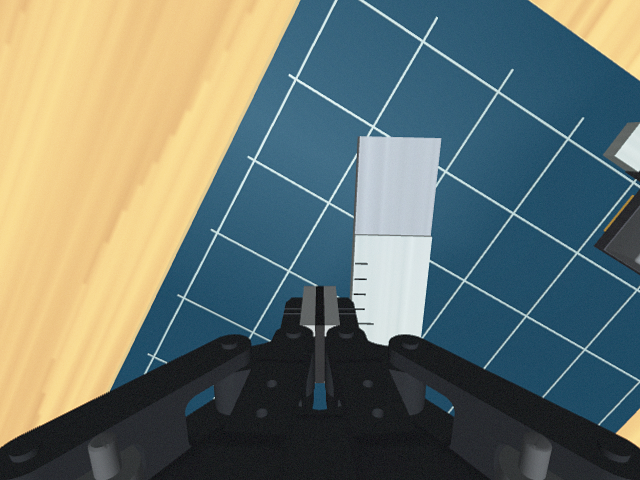

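The guide is swinging along: its edge at column 355 touches the finger's back, and the jaw mouth shows at the right, around (620, 230).

```bash
python3 - <<'E'
from h import *
d=wcam('w11.png');a=ray(d,[(400,137.5),(393.5,235.5)],20)
for q in a: print(q, np.degrees(np.arctan2(q[1]+239.1,q[0]-594.5)), np.hypot(*(q[:2]-PIN)))
E
```

```text
[468.45006615  -4.6555999   20.        ] 118.26486818285521 266.18182237066867
[486.55758946 -37.6526186   20.        ] 118.18393144708587 228.54455028423095
```

play_rows(steps=[[[0.0085, 0.0059, 0, -3], [0.0087, 0.0054, 0, -3], [0.009, 0.005, 0, -3], [0, 0, 0, 0]]])

```text
clock: 19.68
tcp_pos: [503.9, -64.4, 187.7]
tool_rot: [0.0, 0.572, 0.82, 0.0]
force: [-0.1, -1.1, 0.4]
finger_gap: 0.1
```

```bash
python3 - <<'E'
from h import *
s=manip.sense();print(s['clock'],s['force'],s['tcp_pos'],s['finger_gap'])
d=grab('scene','s12.png');grab('wrist','w12.png')
x0,y0=215,195;c=d['frame'][y0:y0+120,x0:x0+160];cv2.imwrite('pics/z14.png',cv2.resize(c,None,fx=5,fy=5,interpolation=2))
p=arc(110,25);print(p)
for th in [108,107,106,105,104,103,102,101,100,99,98,97,96,95,94,93,92,91,90]:
    q=arc(th,25);print(th,((q-p)/1000).round(4).tolist());p=q
E
```

```text
19.675 [-0.1157485  -1.07174074  0.41688616] [503.92914737 -64.37843836 187.67819448] 0.055468381294503835
[504.31375653 -64.41044253]
108 [0.0062, 0.003]
107 [0.0031, 0.0014]
106 [0.0031, 0.0014]
105 [0.0032, 0.0013]
104 [0.0032, 0.0013]
103 [0.0032, 0.0012]
102 [0.0032, 0.0012]
101 [0.0032, 0.0011]
100 [0.0033, 0.001]
99 [0.0033, 0.001]
98 [0.0033, 0.0009]
97 [0.0033, 0.0009]
96 [0.0033, 0.0008]
95 [0.0033, 0.0008]
94 [0.0034, 0.0007]
93 [0.0034, 0.0006]
92 [0.0034, 0.0006]
91 [0.0034, 0.0005]
90 [0.0034, 0.0005]
```

View pics/w12.png

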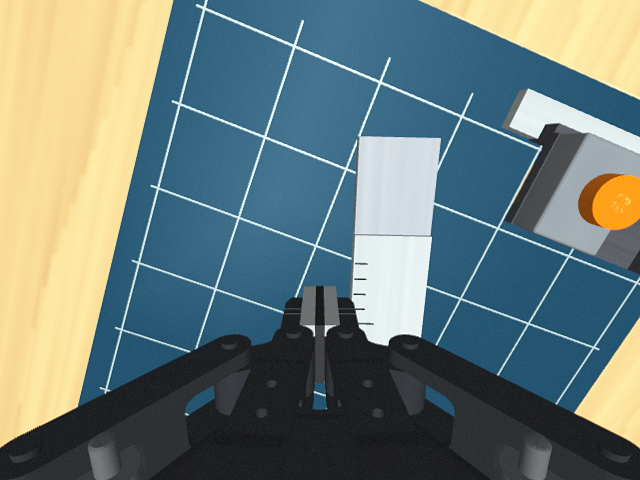

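View pics/z14.png

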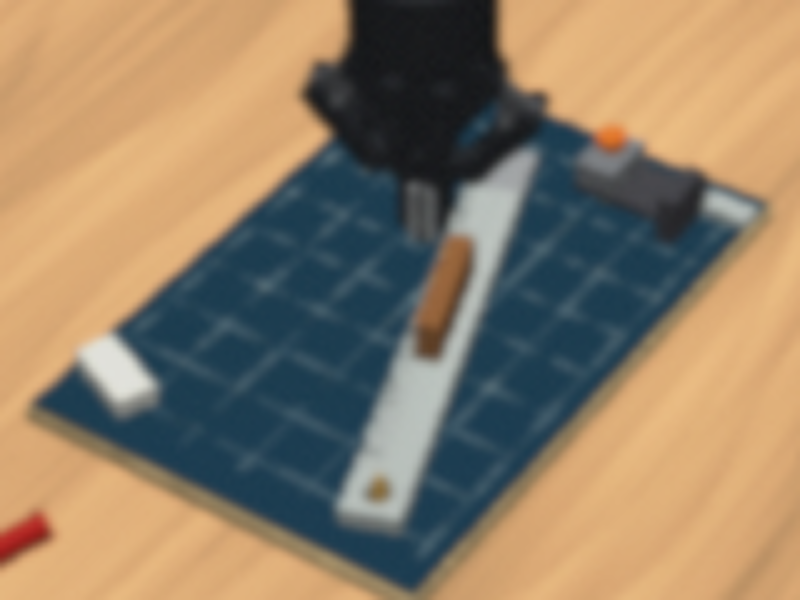

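The guide sits at about 109°, which is the commanded angle minus 0.8°. The tongue is clear in front of the jaw mouth, with the jaw entry edge near (530, 175). On in smaller steps, checking the force.

play_rows(steps=[[[0.0031, 0.0015, 0, -1], [0.0031, 0.0015, 0, -1], [0.0031, 0.0014, 0, -1], [0.0031, 0.0014, 0, -1], [0, 0, 0, 0]]])

```text
clock: 20.4
tcp_pos: [516.6, -58.4, 187.7]
tool_rot: [0.0, 0.601, 0.799, 0.0]
force: [0.6, 0.2, -1.1]
finger_gap: 0.0
```

play_rows(steps=[[[0.0032, 0.0013, 0, -1], [0.0032, 0.0013, 0, -1], [0, 0, 0, 0]]])

```text
clock: 20.78
tcp_pos: [523.0, -55.8, 187.7]
tool_rot: [0.0, 0.615, 0.789, 0.0]
force: [-0.8, 0.1, -0.4]
finger_gap: -0.0
```

play_rows(steps=[[[0.0032, 0.0012, 0, -1], [0, 0, 0, 0]]])

```text
clock: 21.02
tcp_pos: [526.1, -54.6, 187.7]
tool_rot: [0.0, 0.622, 0.783, 0.0]
force: [-0.7, -0.9, 0.4]
finger_gap: 0.3
```

play_rows(steps=[[[0.0032, 0.0012, 0, -1], [0, 0, 0, 0]]])

```text
clock: 21.28
tcp_pos: [529.4, -53.4, 187.7]
tool_rot: [0.0, 0.628, 0.778, 0.0]
force: [-0.6, 0.1, -0.1]
finger_gap: 0.0
```

Commanded angle 102°, and still only friction. Stepping on.

play_rows(steps=[[[0.0032, 0.0011, 0, -1], [0, 0, 0, 0]]])

```text
clock: 21.52
tcp_pos: [531.8, -52.4, 187.5]
tool_rot: [-0.001, 0.635, 0.772, -0.001]
force: [-5.0, -1.3, 3.5]
finger_gap: 0.3
```

play_rows(steps=[[[0.0033, 0.001, 0, -1], [0, 0, 0, 0]]])

```text
clock: 21.78
tcp_pos: [534.5, -51.4, 187.5]
tool_rot: [-0.001, 0.642, 0.767, -0.001]
force: [-6.9, -2.0, 6.0]
finger_gap: -0.1
```

play_rows(steps=[[[0.0033, 0.001, 0, -1], [0, 0, 0, 0]]])

```text
clock: 22.02
tcp_pos: [537.7, -50.3, 187.5]
tool_rot: [-0.001, 0.649, 0.761, -0.001]
force: [-6.4, -1.6, 5.5]
finger_gap: 0.1
```

```bash
python3 - <<'E'
from h import *
s=manip.sense();print(s['clock'],s['force'],s['tcp_pos'],s['finger_gap'])
grab('wrist','w13.png')
E
```

```text
22.025 [-6.35943082 -1.57754202  5.5491849 ] [537.68629305 -50.33312106 187.49178231] 0.12600404766826043
```

View pics/w13.png

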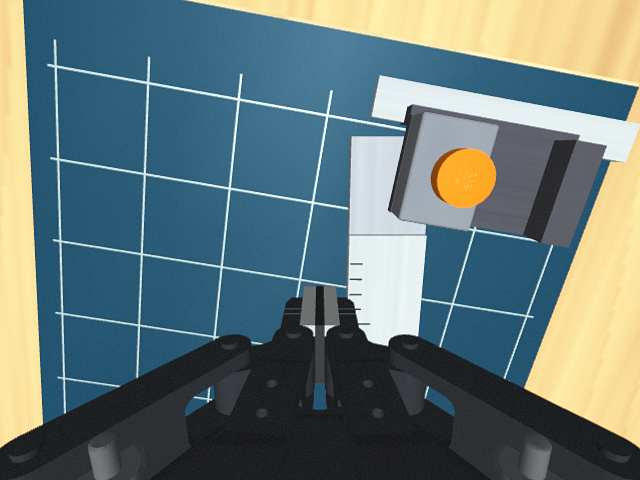

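At 99° the tongue is under the jaw, with its corner at (390, 140) passing beneath the jaw block, and the force is about 6.5 N sideways. That matches the latch resistance. I'll go on gently.

play_rows(steps=[[[0.0033, 0.0009, 0, -1], [0, 0, 0, 0]]])

```text
clock: 22.32
tcp_pos: [541.2, -49.4, 187.5]
tool_rot: [-0.001, 0.655, 0.755, -0.001]
force: [-6.7, -1.1, 5.8]
finger_gap: 0.2
```

play_rows(steps=[[[0.0033, 0.0009, 0, -1], [0, 0, 0, 0]]])

```text
clock: 22.58
tcp_pos: [544.5, -48.5, 187.5]
tool_rot: [-0.001, 0.662, 0.749, -0.001]
force: [-5.6, 0.2, 6.2]
finger_gap: -0.3
```

play_rows(steps=[[[0.0033, 0.0008, 0, -1], [0, 0, 0, 0]]])

```text
clock: 22.82
tcp_pos: [547.7, -47.6, 187.5]
tool_rot: [-0.001, 0.669, 0.744, -0.001]
force: [-6.2, -0.7, 5.6]
finger_gap: 0.2
```

play_rows(steps=[[[0.0033, 0.0008, 0, -1], [0, 0, 0, 0]]])

```text
clock: 23.08
tcp_pos: [551.0, -46.8, 187.5]
tool_rot: [-0.001, 0.675, 0.738, -0.001]
force: [-7.6, -0.9, 5.4]
finger_gap: -0.2
```

play_rows(steps=[[[0.0017, 0.0004, 0, -0.5], [0, 0, 0, 0]]])

```text
clock: 23.32
tcp_pos: [552.5, -46.5, 187.5]
tool_rot: [-0.001, 0.678, 0.735, -0.001]
force: [-8.7, -0.5, 6.5]
finger_gap: 0.1
```

play_rows(steps=[[[0.0017, 0.0004, 0, -0.5], [0, 0, 0, 0]]])

```text
clock: 23.58
tcp_pos: [554.2, -46.0, 187.5]
tool_rot: [-0.001, 0.681, 0.732, -0.001]
force: [-7.2, -0.7, 6.5]
finger_gap: -0.2
```

play_rows(steps=[[[0.0012, 0.0002, 0, -0.3], [0, 0, 0, 0]]])

```text
clock: 23.82
tcp_pos: [555.3, -45.8, 187.5]
tool_rot: [-0.001, 0.683, 0.73, -0.001]
force: [-7.9, 0.3, 6.7]
finger_gap: 0.1
```

```bash
python3 - <<'E'
from h import *
s=manip.sense();print(s['clock'],s['force'],s['tcp_pos'],s['finger_gap'])
grab('wrist','w14.png')
d=grab('scene','s14.png')
x0,y0=305,200;c=d['frame'][y0:y0+60,x0:x0+80];cv2.imwrite('pics/z15.png',cv2.resize(c,None,fx=8,fy=8,interpolation=2))
E
```

```text
23.825 [-7.85617066  0.31015491  6.69155059] [555.33496598 -45.84829694 187.46761451] 0.06446172202240667
```

View pics/w14.png

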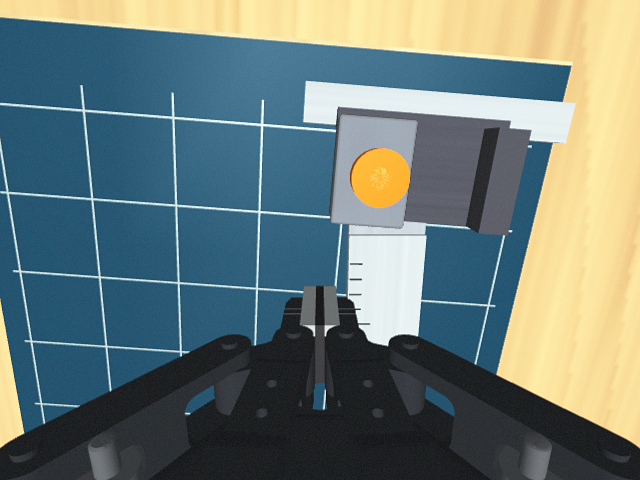

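The plate's far edge is at column 425 and the foot of the stop is near column 470, so roughly 15–18 mm remain. The force is steady at about 8 N.

play_rows(steps=[[[0.0017, 0.0003, 0, -0.5], [0.0017, 0.0003, 0, -0.5], [0, 0, 0, 0]]])

```text
clock: 24.3
tcp_pos: [558.7, -45.2, 187.4]
tool_rot: [-0.001, 0.69, 0.724, -0.001]
force: [-9.4, -0.1, 7.1]
finger_gap: 0.3
```

play_rows(steps=[[[0.0017, 0.0003, 0, -0.5], [0.0017, 0.0003, 0, -0.5], [0, 0, 0, 0]]])

```text
clock: 24.68
tcp_pos: [562.1, -44.6, 187.5]
tool_rot: [-0.001, 0.696, 0.718, -0.001]
force: [-9.0, -1.4, 6.3]
finger_gap: 0.3
```

play_rows(steps=[[[0.0017, 0.0003, 0, -0.5], [0, 0, 0, 0]]])

```text
clock: 24.92
tcp_pos: [564.6, -44.3, 187.6]
tool_rot: [-0.001, 0.699, 0.715, -0.0]
force: [-5.5, 0.9, 2.9]
finger_gap: 0.0
```

play_rows(steps=[[[0.0017, 0.0002, 0, -0.5], [0, 0, 0, 0]]])

```text
clock: 25.18
tcp_pos: [565.4, -44.1, 187.4]
tool_rot: [-0.002, 0.702, 0.712, -0.001]
force: [-10.4, -0.6, 7.8]
finger_gap: 0.4
```

The force dipped (9 → 5.5 N), then rose with little motion. That looks like a click followed by the stop. Checking with the camera.

```bash
python3 - <<'E'
from h import *
s=manip.sense();print(s['clock'],s['force'],s['tcp_pos'],s['finger_gap'])
grab('wrist','w15.png')
d=grab('scene','s15.png')
x0,y0=305,195;f0=dict(np.load('pics/scene0.png.npz'))['frame'];f14=dict(np.load('pics/s14.png.npz'))['frame']
k=lambda f:cv2.resize(f[y0:y0+60,x0:x0+70],None,fx=5,fy=5,interpolation=2)
cv2.imwrite('pics/z16.png',np.vstack([np.hstack([k(d['frame']),k(f14)]),np.hstack([k(f0),k(f0)*0])]))
for n,f in(('start',f0),('mid',f14),('now',d['frame'])):
    h=cv2.cvtColor(f,cv2.COLOR_BGR2HSV);m=((h[...,0]<14)&(h[...,1]>190)&(h[...,2]>150)).astype(float);m[:215]=0;m[240:]=0;m[:,:320]=0;m[:,360:]=0
    # saturation weighted centroid
    w=np.clip(f[...,2].astype(float)-f[...,0]-110,0,None);w[:212]=0;w[236:]=0;w[:,:325]=0;w[:,350:]=0
    yy,xx=np.mgrid[:480,:640];print(n,(w*xx).sum()/w.sum(),(w*yy).sum()/w.sum(),w.sum())
E
```

```text
25.175 [-10.35010389  -0.6203883    7.78140778] [565.35206111 -44.11754167 187.40436155] 0.36212533085195636
start 336.901681759379 221.4256144890039 773.0
mid nan nan 0.0
now nan nan 0.0<stdin>:12: RuntimeWarning: invalid value encountered in scalar divide
```

View pics/w15.png

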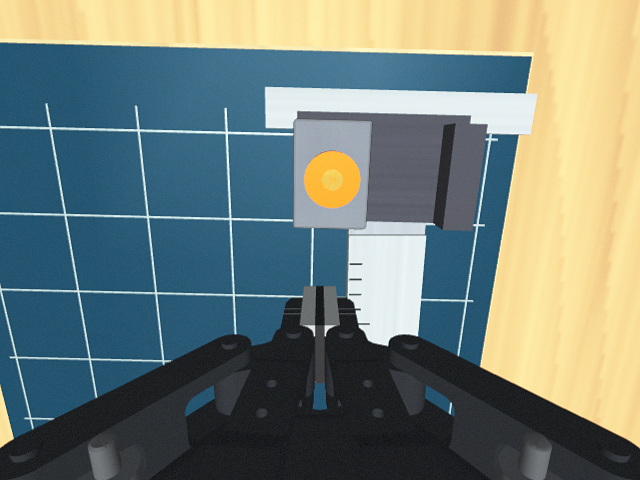

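View pics/z16.png

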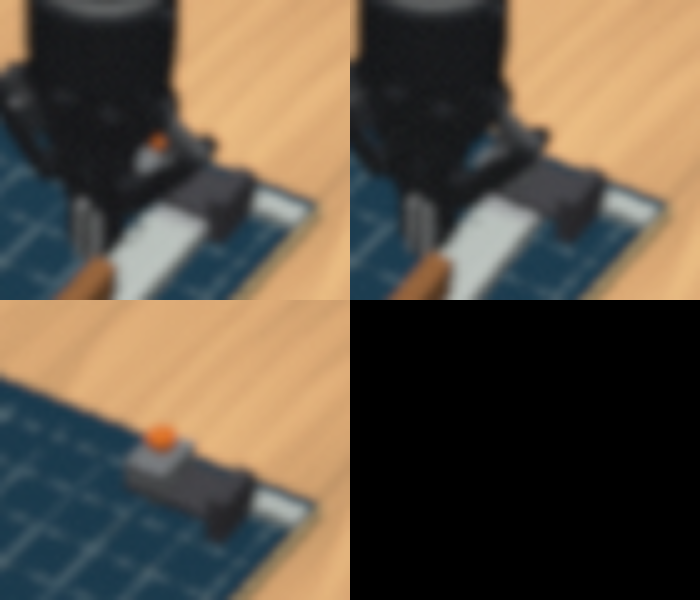

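In the wrist view, the plate's far edge (column 425) lies flush with the stop face once heights are allowed for. The knob looks smaller (56 px against 59), so it has dropped. One small extra press to confirm the hard stop, then I'll back off.

play_rows(steps=[[[0.0006, 0.0, 0, 0], [0, 0, 0, 0]]])

```text
clock: 25.52
tcp_pos: [565.6, -44.1, 187.4]
tool_rot: [-0.002, 0.702, 0.712, -0.002]
force: [-11.7, -1.3, 10.3]
finger_gap: -0.4
```

play_rows(steps=[[[-0.003, 0, 0, 0], [-0.008, 0, 0, 0], [-0.015, 0, 0, 0], [-0.015, 0, 0, 0], [0, 0, 0.03, 0], [0, 0, 0.05, 0], [0, 0, 0.05, 0], [0, 0, 0.03, 0], [0, 0, 0, 0], [0, 0, 0, 0]]])

```text
clock: 26.78
tcp_pos: [526.2, -44.2, 347.0]
tool_rot: [-0.0, 0.702, 0.712, -0.0]
force: [-0.1, 0.2, -0.3]
finger_gap: 0.7
```

```bash
python3 - <<'E'
from h import *
s=manip.sense();print(s['clock'],s['force'],s['tcp_pos'],s['finger_gap'])
grab('wrist','w16.png')
d=grab('scene','s16.png')
x0,y0=305,195;f0=dict(np.load('pics/scene0.png.npz'))['frame']
k=lambda f:cv2.resize(f[y0:y0+60,x0:x0+70],None,fx=5,fy=5,interpolation=2)
cv2.imwrite('pics/z17.png',np.hstack([k(d['frame']),k(f0)]))
for n,f in(('start',f0),('now',d['frame'])):
    w=np.clip(f[...,2].astype(float)-f[...,0]-110,0,None);w[:212]=0;w[236:]=0;w[:,:325]=0;w[:,350:]=0
    yy,xx=np.mgrid[:480,:640];print(n,(w*xx).sum()/w.sum(),(w*yy).sum()/w.sum(),w.sum())
E
```

```text
26.775 [-0.12323625  0.18538645 -0.2532496 ] [526.24894456 -44.24447349 347.04117907] 0.6644411044895552
start 336.901681759379 221.4256144890039 773.0
now 336.90198511166255 221.43920595533498 806.0
```

View pics/w16.png

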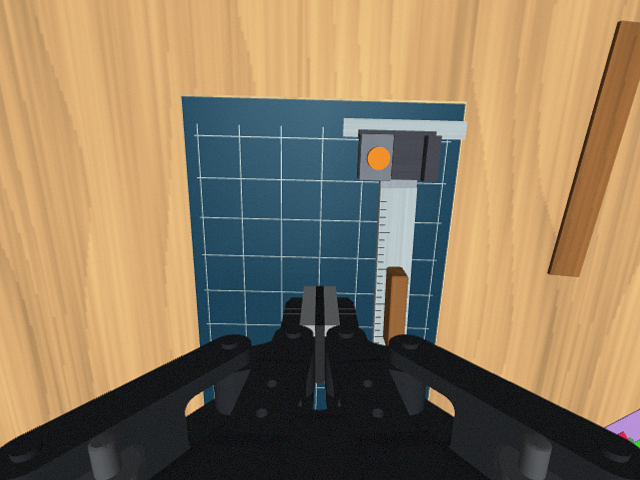

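View pics/z17.png

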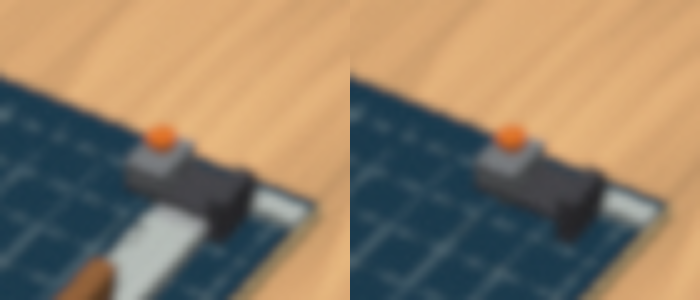

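The knob's centroid is back within 0.02 px of its rest position, while a 4 mm lift would show as about 1.2 px, so the latch is down. The wrist view shows the plate running straight into the jaw at (398, 185). One last check on geometry and bystanders.

```bash
python3 - <<'E'
from h import *
d=wcam('w16.png');a=ray(d,[(380,187),(417,187)],22);m=a.mean(0);print(a.round(1));th=np.degrees(np.arctan2(m[1]-PIN[1],m[0]-PIN[0]));print('guide yaw',th,'tongue dx from home mm',250*np.sin(np.radians(89.35-th)),np.hypot(*(m[:2]-PIN)))
s0=dict(np.load('pics/scene0.png.npz'))['frame'];s=dict(np.load('pics/s16.png.npz'))['frame']
df=(cv2.absdiff(s0,s).max(2)>40).astype(np.uint8);n,l,st,c=cv2.connectedComponentsWithStats(df)
print([st[i].tolist() for i in range(1,n) if st[i][4]>15])
cv2.imwrite('pics/s17.png',s)
E
```

```text
[[574.7 -10.3  22. ]
 [605.2  -9.8  22. ]]
guide yaw 91.14433268534083 tongue dx from home mm -7.827973607956106 229.09995551530454
[[0, 0, 26, 134, 2047], [157, 0, 45, 63, 1478], [228, 0, 31, 67, 991], [265, 0, 146, 200, 9437], [196, 44, 10, 9, 21], [107, 63, 17, 8, 39], [167, 67, 10, 13, 72], [185, 71, 69, 59, 2370], [105, 79, 34, 42, 468], [0, 127, 58, 100, 3254], [282, 236, 65, 64, 1144]]
```

View pics/s16.png

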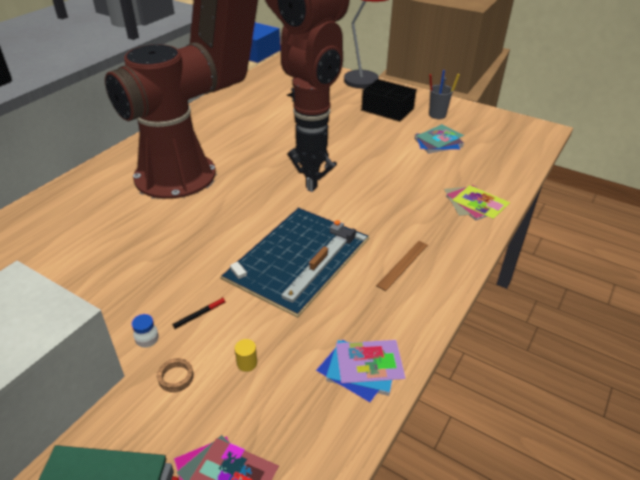

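The scene shows the guide lying along the far side of the board with its end in the jaw. Nothing differs from the start apart from the arm and the guide. The tongue is about 8 mm before its marked home, within limits, and the arm is clear. Handing in.

```bash
python3 -c "
from h import *
print(workorder.finish_job())"
```

```text
the job is handed in; nothing more can be done
None
```

The guide is mounted: its hole is over the pin, it lies flat, and its tongue sits in the jaw with the latch dropped behind it. I handed the job in at about 27 s of the 70 s allowed.

**What I did**
- I gripped the guide by its wooden grip and lowered it over the pin, with its free end about 40° to the robot's side, until I felt the board.
- I let go, then pushed its side with closed fingers to swing it into the jaw.
- The latch took about 6–9 N at the finger. The force then dipped to 5.5 N (the click) and rose to about 12 N sideways against the stop, with about 10 N of upward force on the tool at the same time. I backed the arm well clear.

**Last checks**
- **Latch:** the knob is back at its rest position to within 0.02 px; raised, it would show about 1.2 px higher.
- **Tongue:** it is about 8 mm before its marked home, inside the allowed range.
- **Guide and pin:** the guide lies along the board with the pin through the hole.
- **Bystanders:** comparing start and end pictures, only the arm and the guide have moved.

**What went wrong or was not fully settled**
- The carry overshot by 30 mm because I added the rows up wrongly; I corrected it in the air.
- The wrist and scene cameras disagreed by 2–3 mm on where the hole was over the pin; I took a value between the two.
- My early guess of where the jaw was clamped, made from the knob, was a few millimetres off where the tongue stopped.
- I did not pull back on the guide to test the latch.

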